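# Nest the sample cups and hold the sprung keeper rod out at its mark

## Task

Nest the blue cup upright into the white cup that stands in the seat of the cup keeper, fully home, and let go of it. Then pull the keeper's spring-loaded rod out over the stack by its yellow knob until the red pointer is level with the pair of green length-mark clips, and finish while still holding it there by the knob (the spring pulls it back if let go). Leave both cups in the seat and the other things on the bench where they are.

Things in the scene. Friction and masses are not known exactly. Their poses are not given: they have to be found in the camera images.
- keeper: Cup keeper, fixed: dark metal base plate 100 (x) x 345 (y) x 10 mm with a cup seat (black ring, 49 mm wide, 6 mm high) and, on posts, a raised grey open-topped sleeve. Origin: bench surface under the seat's centre, z up. Plate from y = -55 to +290 mm; sleeve along y from 125 to 275 mm, 36 mm wide, z = 112 to 142 mm. The rod comes out of it towards the seat (-y), at x = 0.
- pull_rod: Sprung steel rod in the sleeve, 10 mm thick, axis 130 mm above the bench, knob on its outer end, red pointer on its tail. Slides only along the keeper's y, up to 125 mm out (-y); starts fully in. The spring pulls it in with 3 N when in, plus 0.5 N per 10 mm. Origin: the keeper's origin when in. Pulled out, it passes over 15 mm above the nested cups.
- knob (a point): Centre of the upright yellow knob (black band near the top) on the rod's outer end: a vertical cylinder 18 mm in diameter, reaching 18 mm below and above this point, which is 157 mm above the bench. With the rod in it is 85 mm from the seat's axis, 40 mm short of the sleeve's mouth.
- pointer (a point): Middle of the red pointer, a thin bar across the top of the sleeve (30 mm long, 3 mm wide along the rod), 149 mm above the bench. It moves with the rod and the knob, always 175 mm from the knob along the keeper's y.
- mark_line (a point): Length mark: the point on the rod's line where the middle of the pointer shall stand, level with the middle of the two green clips (10 mm wide along the rod) on the sleeve's side walls. 85 to 115 mm towards the seat (-y) from the pointer's start. Axes as the keeper's. The clips are fixed.
- seat_cup: White stepped plastic cup standing loose in the seat, mouth up: 62 mm high, wall 3 mm; lower part 37 to 40 mm in diameter up to z = 30 mm, conical shoulder, upper part 51 to 52 mm in diameter from z = 36 mm to the rim, 46 mm wide inside. Origin at the centre of its underside (10 mm above the bench), z up along its axis.
- loose_cup: Blue stepped plastic cup of the same shape and size as the white one, about 60 g, upright on the bench to the right of the keeper. Origin at the centre of its underside, z up along its axis. Nested fully home, its underside rests on the white cup's inner shoulder, 35 mm above the white cup's underside.
- bottle_e: Bystander: clear bottle with a green cap, 44 mm in diameter, 120 mm high, loose on the bench to the right; it and the blue cup may stand in either of two places. Origin at the centre of its underside.
- timer: Bystander: small white and black timer, 65x64x71 mm, loose, behind the keeper. Origin at the centre of its underside.
- marker_blue: Bystander: blue marker pen, 142 mm long, lying loose at the right rear. Origin at the centre of its underside.
Mind the look-alikes: they are no part of the job. Of the things that look like the loose_cup, the smaller one is meant.

How it is judged (in metres and radians):
On the way, in this order (a step that is already met when the one before it is completed fails the run):
1. the blue cup is nested fully home in the white cup in the seat and let go, the rod still in (horizontal distance between loose_cup and seat_cup below 0.005 m and z of loose_cup in the frame of seat_cup between 0.032 and 0.039 m and angle between loose_cup's own z axis and vertical below 0.1 rad and angle between seat_cup's own z axis and vertical below 0.08 rad and distance between seat_cup and keeper below 0.014 m and contact force between loose_cup and the fingers below 0.1 N and linear speed of loose_cup below 0.02 m/s and distance of pointer from where it was at the start of the episode below 0.01 m), for 0.2 s.
2. the rod is pulled out by the knob and held with the pointer level with the green clips (y of pointer in the frame of mark_line between -0.005 and 0.005 m and contact force between the fingers and pull_rod above 2 N and linear speed of pull_rod below 0.01 m/s and distance between the grasp point and knob below 0.045 m), for 0.3 s.
At the end, for the whole second after the job is handed in: Blue cup nested in the white (axes within 5 mm, underside 32-39 mm above the white's, tilt < 0.1 rad), white cup upright in the seat, blue cup not touched; fingers hold the rod at its knob (over 2 N) at rest, pointer within 5 mm of the clips' middle along the rod (all of step 2 and horizontal distance between loose_cup and seat_cup below 0.005 m and z of loose_cup in the frame of seat_cup between 0.032 and 0.039 m and angle between loose_cup's own z axis and vertical below 0.1 rad and angle between seat_cup's own z axis and vertical below 0.08 rad and distance between seat_cup and keeper below 0.014 m and contact force between loose_cup and the fingers below 0.1 N and linear speed of loose_cup below 0.02 m/s); the arm keeps its last pose, push and grip.
It fails at once if the green-capped bottle is shoved more than 30 mm or knocked over (distance of bottle_e from where it was at the start of the episode above 0.03 m or angle between bottle_e's own z axis and vertical above 0.5 rad).
It fails at once if the timer is shoved more than 30 mm or knocked over (distance of timer from where it was at the start of the episode above 0.03 m or angle between timer's own z axis and vertical above 0.5 rad).
It fails at once if the blue marker is shoved more than 30 mm (distance of marker_blue from where it was at the start of the episode above 0.03 m).
It also fails if it takes over 48 s, if anything falls off the work surface, if the arm or the gripper's body presses on something with over 40 N, if the wrist force passes 120 N, or if a joint passes its speed limit or range.

## Robot

A 6-joint arm with a two-finger parallel gripper is mounted at the origin on a cart in front of the work surface, level with it; the furniture and walls round the work are solid. World frame = base frame: x ahead of the robot, y to its left, z up, the work surface at z = 0. Lengths are in m, angles in degrees, forces in N, time in s.
With the tool pointing down it reaches from about 0.15 to 0.775 m from the base axis. Payload 6.1 kg.
Tool frame: the origin (TCP) lies midway between the tips of the shut fingers; the grasp point (between the pads) lies 19 mm behind it; z points along the fingers, y is the line along which they close (so a half turn about z gives the same grasp; the last joint's range is limited). The gripper opens to 85 mm and grips with 20 to 120 N. Pads are 22 mm wide; open, the fingers measure 114 mm over their backs; the gripper's body (76 mm by 85 mm) begins 54 mm behind the grasp point. The pads swing forward as they close: fully open they stand 13 mm farther back than shut.
Start: joints at [72.365, 7.208, -2.269, 80.523, 0, 90], TCP at [0.159, 0.5, 0.231] pointing down, gripper open.
Joint ranges: [-155.77, 155.77], [-54.66, 111.73], [-72.52, 77.12], [-102.08, 115.82], [-83.92, 84.16], [-180, 180]. Speed limits (degrees/s): [136.94, 136.94, 172.46, 180, 180, 180].

## Interface

Orientations are given as a 3x3 rotation matrix whose columns are the frame's x, y, z axes.
In Python, from station import sensors, optics, robot gives the robot as it stands. The module is installed in compiled form; this text tells all that it offers.
- The arm moves only by the tool drive_tool, never from a script. Its argument "moves" is a list of rows, each a list of 2 entries, a list of its own where there are three numbers: the shift along the tool's x, y, z in mm, then the turn about the tool's z in rad. In form: [[[x, y, z], turn], ...]. A call has 1 to 8 rows; each row shifts and turns the commanded pose from where the row before left it, along the tool's axes as they then stand; what a row does not reach is not made up. A row lasts 1/8 s, in which the tool goes at most 62.5 mm and 10.7 degrees, less where a joint would pass 70% of its speed; a pose out of reach is approached as far as the arm can. A call is refused whole if a number of a shift passes 62.5 or a number of a turn 0.188, either way. A call with a gripper value outside its range is refused whole. "hand" is the opening, from -1 (shut) to 1 (fully open), so that 0 is half open, set as the call begins (left out, the last holds). The fingers move at their own pace and stop on an object; "grip_force" is the grip in N (left out, the last holds). Time passes only in rows, so rows that do not move let the fingers close. It gives the time, the measured TCP pose, the force, the opening and the grip force at its end, in the units of the state.
- sensors.sense(): the state, without advancing time (a new reading comes with each control period).
- optics.camera(name): name is "scene" or "top" or "wrist"; returns a dict with "pixels" (384x512x3 uint8, blue, green, red), "K" (3x3 intrinsics, pixels), "dist_coeffs" ([k1, k2, p1, p2, k3] as OpenCV has them; the pictures are not rectified), "R" (3x3) and "t" (3): a world point X has camera coordinates R X + t. Camera axes: x right, y down, z forward; pixel columns grow to the right and rows downward; lengths in m; the calibration is good to about 2 mm. A picture is of the moment at which its call begins. There is no depth.
- robot.job_done(): hands the job in; it is judged then, once.
The state is a dict: "t": time; "q": joint angles; "qd": joint speeds; "joint_torque": joint torques, N m; "ee_pos": TCP position; "tcp_rot": TCP orientation; "ft_force": force on the tool from outside, world axes, zero at the start; "moment": the same for the moment, N m; "gripper_width": finger opening in m; "gripper_force": force on a finger pad.
Only numpy, scipy, OpenCV 4.12 (cv2) and the standard library are available. Lean on these libraries where they do the work, as an engineer would, in place of code of your own. Each camera call takes 0.05 s, during which the arm holds its last target. There are 200 camera calls.

## Working session

There is one attempt and no reset: what is moved stays moved. The work goes in short steps, Python scripts to look and compute and a tool call to move; the robot and the scene stay as the last step left them, time stands still between calls to the robot, and variables do not carry over. Pictures are saved under pics/ and viewed, at most 10 in all, crops included, and the job is handed in when it is done.

Besides the shell and the picture viewer there is one more tool, called after "Emit:" in YAML: its name, and indented under it one key for each argument. drive_tool: Moves the arm, as the interface text tells. Its arguments: {"type":"object","properties":{"moves":{"type":"array","items":{"type":"array"}},"hand":{"type":"number"},"grip_force":{"type":"number"}},"required":["moves"]}

```bash
mkdir -p pics; cat > h.py <<'E'
import numpy as np,cv2
from station import sensors,optics,robot
def snap(n,f):
    c=optics.camera(n); cv2.imwrite('pics/'+f+'.png',c['pixels']); np.savez('pics/'+f+'.npz',**{k:np.array(v) for k,v in c.items()}); return c
def load(f): return np.load('pics/'+f+'.npz')
def ray(c,uv):
    p=cv2.undistortPoints(np.array([[uv]],float),c['K'],c['dist_coeffs'])[0,0]
    R=c['R'];d=R.T@np.array([p[0],p[1],1]);return -R.T@c['t'],d/np.linalg.norm(d)
def atz(c,uv,z):
    o,d=ray(c,uv);return o+d*(z-o[2])/d[2]
def proj(c,X):
    return cv2.projectPoints(np.atleast_2d(np.array(X,float)),cv2.Rodrigues(c['R'])[0],c['t'],c['K'],c['dist_coeffs'])[0][:,0]
E
python3 - <<'E'
from h import *
a=snap('scene','s0');b=snap('top','t0')
for c in(a,b): print((-c['R'].T@c['t']).round(3),c['R'][2].round(2),c['K'][0,0])
cv2.imwrite('pics/s0b.png',cv2.resize(a['pixels'],(800,600)));cv2.imwrite('pics/t0b.png',cv2.resize(b['pixels'],(800,600)))
s=sensors.sense();print(s['t'],s['ee_pos'],np.array(s['tcp_rot']).round(3),s['gripper_width'])
E
```

```text
[-0.214 -0.509  0.619] [ 0.76  0.45 -0.46] 388.2849318368076
[ 0.364 -0.025  1.308] [ 0.19  0.01 -0.98] 395.4205190944726
0.1 [0.15894059 0.49998311 0.23059657] [[-0.953  0.303 -0.   ]
 [ 0.303  0.953 -0.001]
 [ 0.    -0.001 -1.   ]] 0.08521402599998933
```

View pics/s0b.png

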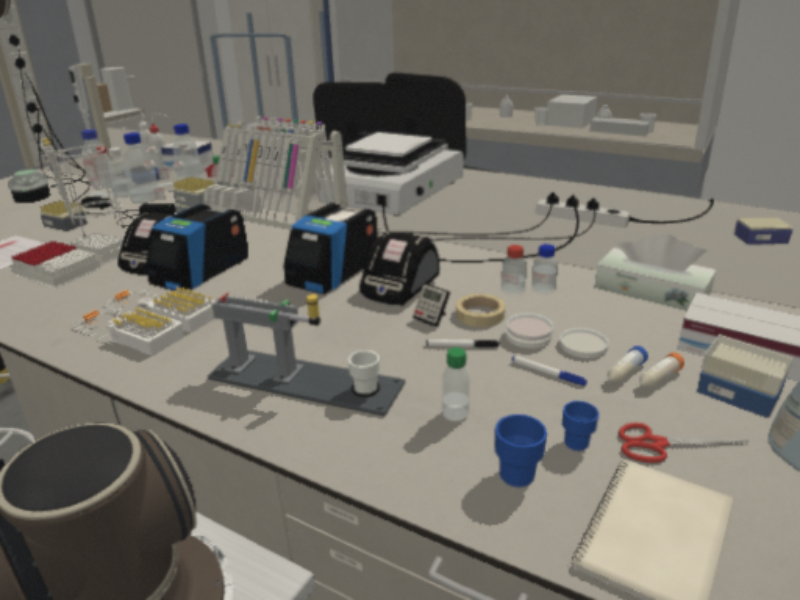

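View pics/t0b.png

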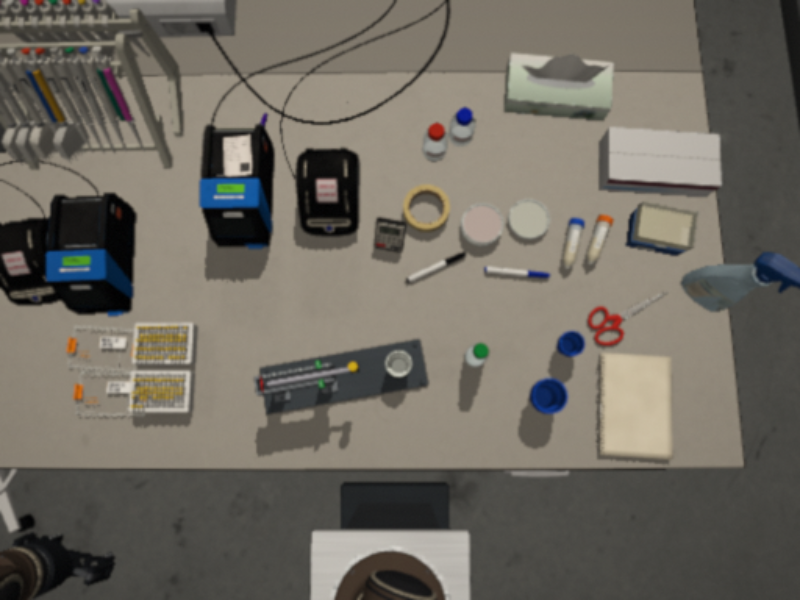

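Both views show the keeper lying along y: white cup at top (398,363)/800-scale, knob (352,367), red pointer (262,383), green clips (318–322,363–383). The small blue cup is at (571,344), the large one at (548,396), and the bottle at (478,352). Next I'll enlarge the top view.

```bash
python3 - <<'E'
from h import *
a=load('t0')['pixels'];s=load('s0')['pixels']
k=cv2.resize(a[210:270,160:280],(800,400),interpolation=cv2.INTER_CUBIC) # f=6.667
b=cv2.resize(s[250:305,310:390],(400,275),interpolation=cv2.INTER_CUBIC)  #5x
b=cv2.resize(b,(288,198))
c=cv2.resize(a[205:270,290:370],(246,200),interpolation=cv2.INTER_CUBIC)
d=cv2.resize(s[185:245,130:265],(450,200),interpolation=cv2.INTER_CUBIC)
low=np.zeros((200,800,3),np.uint8);low[:,:450]=d;low[:,500:746]=c
cv2.imwrite('pics/c1.png',np.vstack([k,low]))
# blue blobs
for n,im in(('t',a),('s',s)):
    hsv=cv2.cvtColor(im,cv2.COLOR_BGR2HSV)
    for nm,lo,hi,mn in(('blue',(110,150,40),(125,255,255),60),('yel',(18,150,90),(30,255,255),8),('grn',(50,120,50),(80,255,255),4),('red',(0,150,70),(6,255,255),4)):
        N,_,st,ce=cv2.connectedComponentsWithStats(cv2.inRange(hsv,lo,hi))
        for i in range(1,N):
            if st[i,4]>=mn and (n=='s' or st[i,1]>190): print(n,nm,st[i],ce[i].round(1))
E
```

```text
t blue [357 213  16  15 181] [364.9 219.9]
t blue [340 243  23  21 382] [350.8 253.1]
t yel [ 90 215  15   4  37] [ 95.9 216. ]
t yel [105 214   6   4  12] [107.8 215.8]
t yel [ 88 223  11   1  11] [ 93. 223.]
t yel [102 223   8   1   8] [105.5 223. ]
t yel [223 231   6   7  34] [225.5 234.2]
t yel [ 87 248   8   7  31] [ 91.1 250.4]
t yel [ 96 251  12   1  12] [101.5 251. ]
t grn [303 220   9   9  62] [307.3 224.2]
t grn [202 231   3   5   9] [203.4 232.9]
t grn [204 243   4   6  13] [205.7 245.6]
t red [376 196  23  25 207] [387.9 208.2]
t red [166 243   3   6   9] [167.1 245.6]
s blue [361 258  20  29 270] [370.2 270.8]
s blue [318 266  31  45 572] [331.9 284.7]
s yel [ 87 203  11   4  20] [ 91.6 204.9]
s grn [137 101   2   3   6] [137.5 102. ]
s grn [206 142   4   1   4] [207.5 142. ]
s grn [174 202   2   3   6] [174.5 203. ]
s grn [287 223  10  12 105] [291.5 228.4]
s red [326 157   8   8  53] [329.5 160.6]
s red [397 271  31  24 289] [412.1 283.5]
```

View pics/c1.png

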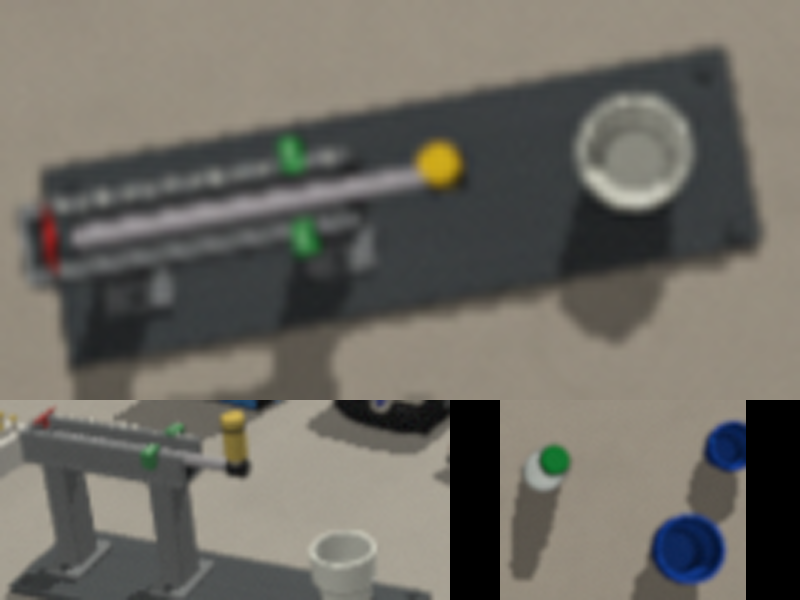

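The crop shows the white rim centre at (635,153), the knob at (439,163), the pointer at (50,240) and the clips at (291,154) and (306,237). I'll turn these into positions.

```bash
python3 - <<'E'
from h import *
c=load('t0');s=load('s0')
g=lambda u,v:(159.5+(u+.5)/6.667,209.5+(v+.5)/6.667)
cup=atz(c,g(635,153),.072);kn=atz(c,g(439,163),.175);po=atz(c,g(50,240),.1505)
c1=atz(c,g(291,154),.146);c2=atz(c,g(306,237),.146)
bl=atz(c,(364.8,220.2),.062);bo=atz(c,(307.3,224.2),.12)
for n,p in zip('cup knob ptr c1 c2 blue bottle'.split(),(cup,kn,po,c1,c2,bl,bo)): print(n,p.round(4))
co=[atz(c,g(*p),.01)for p in((720,48),(758,240),(72,365),(42,172))];print(np.round(co,4))
m=(co[0]+co[1]-co[2]-co[3])/2;print('axis -y',np.degrees(np.arctan2(m[1],m[0])))
d=po-kn;print('dist',np.linalg.norm(d[:2]),np.linalg.norm((kn-cup)[:2]),np.degrees(np.arctan2(d[1],d[0])))
print('clip shift',((c1+c2)/2-po)[:2]@(-d[:2])/np.linalg.norm(d[:2]))
print(proj(s,[[bl[0],bl[1],.062],[bo[0],bo[1],.12],[*cup[:2],.072],[*kn[:2],.175]]))
print((proj(s,[[bl[0],bl[1],.062],[bo[0],bo[1],.12],[*cup[:2],.072],[*kn[:2],.175]])*1.5625).round())
E
```

```text
cup [ 0.4807 -0.019   0.072 ]
knob [0.4668 0.0647 0.175 ]
ptr [0.4354 0.2369 0.1505]
c1 [0.4735 0.1325 0.146 ]
c2 [0.437  0.1251 0.146 ]
blue [ 0.5198 -0.3672  0.062 ]
bottle [ 0.5009 -0.1774  0.12  ]
[[ 0.5386 -0.0609  0.01  ]
 [ 0.4439 -0.0787  0.01  ]
 [ 0.3836  0.2557  0.01  ]
 [ 0.4776  0.274   0.01  ]]
axis -y -79.72532495906188
dist 0.17501773016254668 0.08485735029522899 100.31667001470669
clip shift 0.10991246110692922
[[370.02512436 263.7035202 ]
 [291.73833422 225.73774927]
 [232.63974529 230.00532683]
 [199.73977574 190.0947789 ]]
[[578. 412.]
 [456. 353.]
 [363. 359.]
 [312. 297.]]
```

Emit:
drive_tool:
  moves:
    - [[0,0,0],0.181]
    - [[0,0,0],0.181]
    - [[0,0,0],0.181]
    - [[0,0,0],0.181]
    - [[0,0,0],0.18]
    - [[0,0,0],0.18]
  hand: 1

```text
t: 0.85
ee_pos: [0.159, 0.5001, 0.2308]
tcp_rot: [[-0.172, 0.985, -0.0], [0.985, 0.172, -0.001], [-0.001, -0.0, -1.0]]
ft_force: [0.7, 0.8, 0.4]
gripper_width: 0.0851
gripper_force: 0.0
```

Emit:
drive_tool:
  moves:
    - [[-57,12.5,0],0]
    - [[-57,12.5,0],0]
    - [[-57,12.5,0],0]
    - [[-57,12.5,0],0]
    - [[-57,12.5,0],0]
    - [[-57,12.5,0],0]
    - [[-57,12.5,0],0]
    - [[-57,12.5,0],0]

```text
t: 1.85
ee_pos: [0.3388, 0.0676, 0.2313]
tcp_rot: [[-0.178, 0.984, 0.001], [0.984, 0.178, 0.0], [0.0, 0.001, -1.0]]
ft_force: [1.1, 1.3, -0.1]
gripper_width: 0.0856
gripper_force: 0.0
```

Emit:
drive_tool:
  moves:
    - [[-57,12.5,0],0]
    - [[-57,12.5,0],0]
    - [[-57,12.5,0],0]
    - [[-57,12.5,0],0]
    - [[-57,12.5,0],0]
    - [[-57,12.5,0],0]
    - [[-57,12.5,0],0]
    - [[0,0,0],0]

```text
t: 2.85
ee_pos: [0.4963, -0.3109, 0.2287]
tcp_rot: [[-0.174, 0.985, -0.003], [0.985, 0.174, 0.001], [0.002, -0.002, -1.0]]
ft_force: [-0.1, -0.2, -0.2]
gripper_width: 0.0856
gripper_force: 0.0
```

```bash
cat >> h.py <<'E'
def delta(T):
    s=sensors.sense();R=np.array(s['tcp_rot']);p=np.array(s['ee_pos'])
    print('t',round(s['t'],2),'p',p.round(4),'yaw',np.degrees(np.arctan2(R[1,1],R[0,1])).round(2),'tilt',R[2].round(3),'w',round(s['gripper_width'],4),'F',np.round(s['ft_force'],1),'gf',s['gripper_force'],'tool mm',(R.T@(np.array(T)-p)*1000).round(1))
E
python3 - <<'E'
from h import *
delta([.5198,-.3672,.231])
c=snap('wrist','w1');cv2.imwrite('pics/w1b.png',cv2.resize(c['pixels'],(800,600)))
print((-c['R'].T@c['t']).round(3),c['R'][2].round(2),(proj(c,[[.5198,-.3672,.062],[.5198,-.3672,0]])*1.5625).round())
E
```

```text
t 2.85 p [ 0.4963 -0.3109  0.2287] yaw 10.05 tilt [ 0.002 -0.002 -1.   ] w 0.0856 F [-0.1 -0.2 -0.2] gf 0.0 tool mm [-59.6  13.3  -2.4]
[ 0.485 -0.244  0.372] [ 0.04 -0.26 -0.96] [[411. 356.]
 [408. 331.]]
```

View pics/w1b.png

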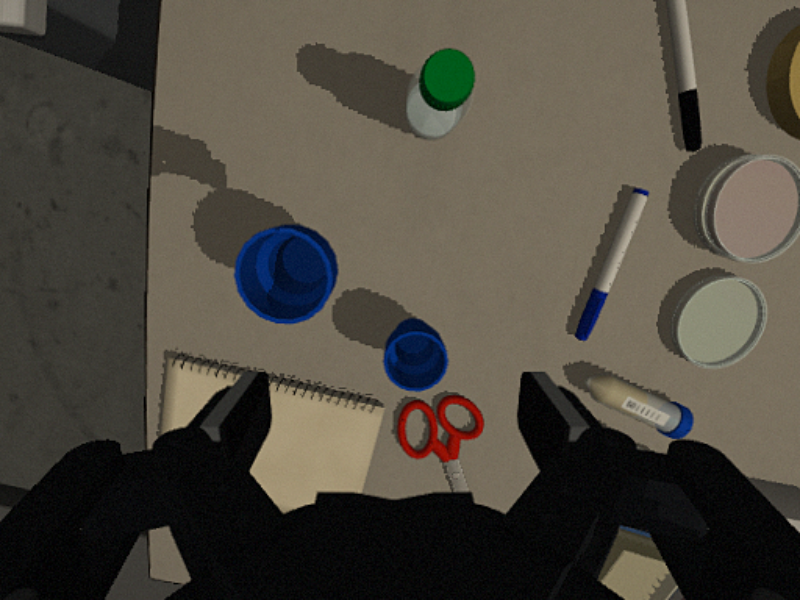

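The small cup's rim centre shows at (416,358) in this wrist view, about 5 px off the prediction. I'll refine the position with that.

```bash
python3 - <<'E'
from h import *
c=load('w1')
p=c['pixels'];m=cv2.inRange(cv2.cvtColor(p,cv2.COLOR_BGR2HSV),(105,120,30),(130,255,255))
x=lambda u,v:((u+.5)/1.5625-.5,(v+.5)/1.5625-.5)
for uv in((416,358),(384,357),(448,357),(416,390),(416,327)): print(atz(c,x(*uv),.062).round(4))
P=atz(c,x(416,358),.062); P[2]=.04;delta(P)
E
```

```text
[ 0.524  -0.3675  0.062 ]
[ 0.4989 -0.3711  0.062 ]
[ 0.5488 -0.3623  0.062 ]
[ 0.5292 -0.395   0.062 ]
[ 0.5191 -0.3421  0.062 ]
t 2.9 p [ 0.4957 -0.3091  0.2294] yaw 10.13 tilt [ 0.002 -0.002 -1.   ] w 0.0855 F [-0.1  1.5  0.4] gf 0.0 tool mm [-62.9  17.9 189.3]
```

Emit:
drive_tool:
  moves:
    - [[-31,8,0],0]
    - [[-31,8.5,0],0]
    - [[0,0,50],0]
    - [[0,0,50],0]
    - [[0,0,45],0]
    - [[0,0,30],0]
    - [[0,0,10],0]
    - [[0,0,0],0]

```text
t: 3.9
ee_pos: [0.523, -0.365, 0.0467]
tcp_rot: [[-0.179, 0.984, -0.0], [0.984, 0.179, 0.0], [0.0, -0.0, -1.0]]
ft_force: [-0.2, 0.5, 0.1]
gripper_width: 0.0856
gripper_force: 0.0
```

```bash
python3 - <<'E'
from h import *
delta([.5225,-.3675,.039])
E
```

```text
t 3.9 p [ 0.523  -0.365   0.0467] yaw 10.29 tilt [ 0. -0. -1.] w 0.0856 F [-0.2  0.5  0.1] gf 0.0 tool mm [-2.3 -0.9  7.7]
```

Emit:
drive_tool:
  moves:
    - [[-2,0,5],0]
    - [[0,0,0],0]

```text
t: 4.15
ee_pos: [0.5239, -0.3681, 0.0422]
tcp_rot: [[-0.178, 0.984, 0.001], [0.984, 0.178, -0.001], [-0.001, 0.001, -1.0]]
ft_force: [-0.3, -0.1, 0.6]
gripper_width: 0.0851
gripper_force: 0.0
```

Emit:
drive_tool:
  moves:
    - [[0,0,0],0]
    - [[0,0,0],0]
    - [[0,0,0],0]
    - [[0,0,0],0]
    - [[0,0,0],0]
    - [[0,0,0],0]
  hand: -1
  grip_force: 25

```text
t: 4.9
ee_pos: [0.5236, -0.3679, 0.0419]
tcp_rot: [[-0.178, 0.984, 0.001], [0.984, 0.178, -0.001], [-0.001, 0.0, -1.0]]
ft_force: [-1.8, -0.1, 5.9]
gripper_width: 0.0492
gripper_force: 26.0
```

Emit:
drive_tool:
  moves:
    - [[0,0,-10],0]
    - [[0,0,-30],0]
    - [[0,0,-45],0]
    - [[0,0,-45],0]
    - [[0,0,-35],0]
    - [[0,0,-15],0]
    - [[0,0,0],0]

```text
t: 5.78
ee_pos: [0.5237, -0.3679, 0.2216]
tcp_rot: [[-0.178, 0.984, 0.001], [0.984, 0.178, -0.001], [-0.001, 0.001, -1.0]]
ft_force: [0.9, -1.2, -1.2]
gripper_width: 0.0488
gripper_force: 26.1
```

```bash
python3 - <<'E'
from h import *
delta([.4807,-.019,.2])
c=snap('wrist','w2');cv2.imwrite('pics/w2b.png',cv2.resize(c['pixels'],(800,600)))
s=sensors.sense();R=np.array(s['tcp_rot']);p=np.array(s['ee_pos'])
for z in(-20,-15): print((proj(c,[p+R@np.array([0,0,z])/1000])*1.5625).round())
E
```

```text
t 5.78 p [ 0.5237 -0.3679  0.2216] yaw 10.26 tilt [-0.001  0.001 -1.   ] w 0.0488 F [ 0.9 -1.2 -1.2] gf 26.07716743281344 tool mm [351.   19.8  21.4]
[[392. 403.]]
[[392. 396.]]
```

View pics/w2b.png

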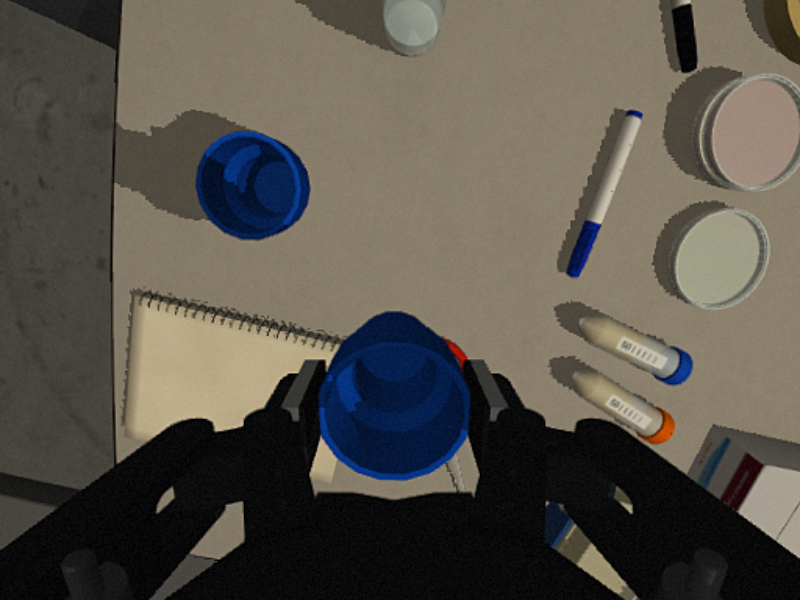

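The cup hangs upright between the pads. Its rim runs from u=320 to 470 with its lower edge at v=478, so I can check its offset from the TCP.

```bash
python3 - <<'E'
from h import *
c=load('w2');R=np.array([[-.178,.984,.001],[.984,.178,-.001],[-.001,.001,-1]]);p=np.array([.5237,-.3679,.2216])
x=lambda u,v:((u+.5)/1.5625-.5,(v+.5)/1.5625-.5)
for uv in((395,478),(320,405),(470,405),(395,342)): print((R.T@(atz(c,x(*uv),p[2]+.0201)-p)*1000).round(1))
m=cv2.inRange(cv2.cvtColor(c['pixels'],cv2.COLOR_BGR2HSV),(105,120,20),(130,255,255));ys=np.where(m[:,253])[0];print(ys.max(),ys.min(),np.where(m[258])[0][[0,-1]])
for r in(250,256,262,268):print(r,np.where(m[r,190:320])[0][[0,-1]]+190)
E
```

```text
[-27.8   0.7 -20.1]
[  0.6 -23.8 -20.1]
[  0.5  25.2 -20.1]
[ 22.5   0.7 -20.1]
306 200 [203 300]
250 [204 300]
256 [204 301]
262 [204 300]
268 [204 300]
```

Emit:
drive_tool:
  moves:
    - [[25,0,0],0]
    - [[50,4,0],0]
    - [[60,4,0],0]
    - [[60,4,0],0]
    - [[60,4,0],0]
    - [[50,4,0],0]
    - [[32,0,0],0]
    - [[15,0,0],0]

```text
t: 6.82
ee_pos: [0.4793, -0.0163, 0.2195]
tcp_rot: [[-0.18, 0.984, -0.003], [0.984, 0.18, 0.0], [0.001, -0.003, -1.0]]
ft_force: [-0.7, -0.9, -0.5]
gripper_width: 0.049
gripper_force: 26.1
```

Emit:
drive_tool:
  moves:
    - [[0,0,20],0]
    - [[0,0,35],0]
    - [[0,0,20],0]
    - [[0,0,0],0]
    - [[0,0,0],0]

```text
t: 7.45
ee_pos: [0.4806, -0.0181, 0.1466]
tcp_rot: [[-0.177, 0.984, -0.0], [0.984, 0.177, -0.0], [-0.0, -0.0, -1.0]]
ft_force: [0.1, -0.2, 0.2]
gripper_width: 0.0492
gripper_force: 26.2
```

```bash
python3 - <<'E'
from h import *
delta([.4807,-.019,.083])
c=snap('wrist','w3');s=snap('scene','s3')
a=cv2.resize(c['pixels'],(500,375));b=cv2.resize(s['pixels'][150:280,170:270],(289,375),interpolation=cv2.INTER_CUBIC)
cv2.imwrite('pics/m3.png',np.hstack([a,b]))
E
```

```text
t 7.45 p [ 0.4806 -0.0181  0.1466] yaw 10.22 tilt [-0. -0. -1.] w 0.0492 F [ 0.1 -0.2  0.2] gf 26.16174498311011 tool mm [-0.9 -0.1 63.6]
```

View pics/m3.png

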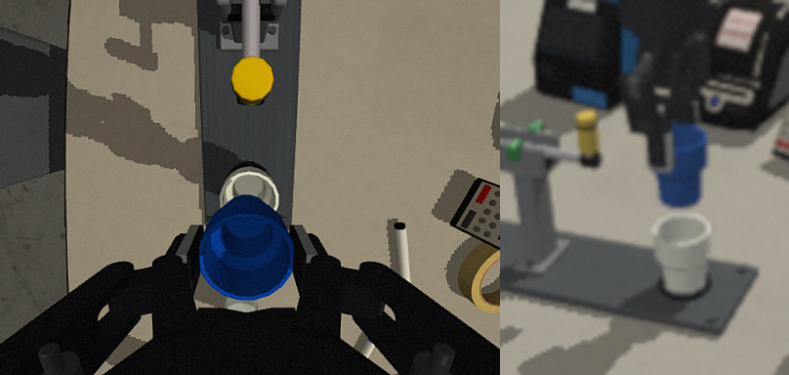

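The wrist view shows the white rim at u≈221–278 with its top at v≈169, and the blue cup's axis at u≈247, so they line up sideways. The knob is at (252,80). In the scene view the blue cup is directly above the white one.

```bash
python3 - <<'E'
from h import *
c=load('w3');R=np.array([[-.177,.984,0],[.984,.177,0],[0,0,-1]]);p=np.array([.4806,-.0181,.1466])
f=500/512;x=lambda u,v:((u+.5)/f-.5,(v+.5)/f-.5)
for n,uv,z in(('top',(249,169),.072),('l',(220.5,192),.072),('r',(278,192),.072),('knob',(252.5,79),.175),('bl',(200,255),p[2]+.02),('br',(294,255),p[2]+.02),('bb',(247,298.5),p[2]+.02)): print(n,(R.T@(atz(c,x(*uv),z)-p)*1000).round(1))
E
```

```text
top [26.8  2.8 74.6]
l [  6.7 -21.7  74.6]
r [ 6.7 27.8 74.6]
knob [ 83.8   3.  -28.4]
bl [ -0.7 -23.8 -20. ]
br [ -0.7  25.5 -20. ]
bb [-27.8   0.9 -20. ]
```

Emit:
drive_tool:
  moves:
    - [[1,1,15],0]
    - [[0,0,15],0]
    - [[0,0,8],0]
    - [[0,0,5],0]
    - [[0,0,0],0]

```text
t: 8.18
ee_pos: [0.481, -0.0166, 0.1029]
tcp_rot: [[-0.178, 0.984, -0.001], [0.984, 0.178, 0.0], [0.0, -0.001, -1.0]]
ft_force: [0.3, 1.4, -0.8]
gripper_width: 0.0491
gripper_force: 26.2
```

Emit:
drive_tool:
  moves:
    - [[0,0,4],0]
    - [[0,0,4],0]
    - [[0,0,0],0]

```text
t: 8.55
ee_pos: [0.481, -0.0166, 0.095]
tcp_rot: [[-0.178, 0.984, -0.0], [0.984, 0.178, 0.0], [0.0, -0.0, -1.0]]
ft_force: [1.5, -0.3, -1.0]
gripper_width: 0.0497
gripper_force: 26.2
```

Emit:
drive_tool:
  moves:
    - [[0,0,3],0]
    - [[0,0,2],0]
    - [[0,0,0],0]

```text
t: 8.93
ee_pos: [0.4811, -0.0166, 0.0901]
tcp_rot: [[-0.178, 0.984, -0.0], [0.984, 0.178, -0.0], [0.0, -0.0, -1.0]]
ft_force: [-0.8, -0.4, 0.3]
gripper_width: 0.0492
gripper_force: 26.2
```

Emit:
drive_tool:
  moves:
    - [[0,0,1],0]
    - [[0,0,1],0]
    - [[0,0,0],0]

```text
t: 9.3
ee_pos: [0.4813, -0.0166, 0.0883]
tcp_rot: [[-0.178, 0.984, 0.0], [0.984, 0.178, 0.0], [-0.0, 0.0, -1.0]]
ft_force: [0.5, 1.2, -0.4]
gripper_width: 0.0494
gripper_force: 26.2
```

Still no contact. I'll lower it a little more.

Emit:
drive_tool:
  moves:
    - [[0,0,1],0]
    - [[0,0,0.5],0]
    - [[0,0,0],0]

```text
t: 9.68
ee_pos: [0.4815, -0.0166, 0.087]
tcp_rot: [[-0.178, 0.984, 0.001], [0.984, 0.178, 0.0], [-0.0, 0.001, -1.0]]
ft_force: [0.5, 1.2, 0.8]
gripper_width: 0.0491
gripper_force: 26.3
```

Emit:
drive_tool:
  moves:
    - [[0,0,0.5],0]
    - [[0,0,0.5],0]
    - [[0,0,0],0]

```text
t: 10.05
ee_pos: [0.4817, -0.0166, 0.0862]
tcp_rot: [[-0.178, 0.984, 0.001], [0.984, 0.178, 0.0], [-0.0, 0.001, -1.0]]
ft_force: [2.1, 0.4, 4.1]
gripper_width: 0.0489
gripper_force: 26.5
```

Emit:
drive_tool:
  moves:
    - [[0,0,0],0]
    - [[0,0,0],0]
    - [[0,0,0],0]
    - [[0,0,0],0]
    - [[0,0,0],0]
    - [[0,0,0],0]
  hand: 1

```text
t: 10.8
ee_pos: [0.4812, -0.0166, 0.0858]
tcp_rot: [[-0.178, 0.984, 0.0], [0.984, 0.178, -0.0], [-0.0, -0.0, -1.0]]
ft_force: [0.5, -0.5, -0.5]
gripper_width: 0.0858
gripper_force: 0.0
```

Emit:
drive_tool:
  moves:
    - [[0,0,-15],0]
    - [[0,0,-30],0]
    - [[0,0,-45],0]
    - [[0,0,-40],0]
    - [[0,0,-15],0]
    - [[0,0,0],0]

```text
t: 11.55
ee_pos: [0.4818, -0.0166, 0.2318]
tcp_rot: [[-0.178, 0.984, 0.002], [0.984, 0.178, -0.0], [-0.0, 0.002, -1.0]]
ft_force: [0.5, 0.5, -1.3]
gripper_width: 0.0853
gripper_force: 0.0
```

```bash
python3 - <<'E'
from h import *
delta([.4668,.0647,.175])
c=snap('wrist','w4');s=snap('scene','s4');t=snap('top','t4')
a=cv2.resize(c['pixels'],(500,375));b=cv2.resize(s['pixels'][150:280,170:270],(289,375),interpolation=cv2.INTER_CUBIC)
d=cv2.resize(t['pixels'][215:255,160:300],(789,225),interpolation=cv2.INTER_CUBIC)
cv2.imwrite('pics/m4.png',np.vstack([np.hstack([a,b]),d]))
E
```

```text
t 11.55 p [ 0.4818 -0.0166  0.2318] yaw 10.25 tilt [-0.     0.002 -1.   ] w 0.0853 F [ 0.5  0.5 -1.3] gf 0.0 tool mm [82.7 -0.4 56.7]
```

View pics/m4.png

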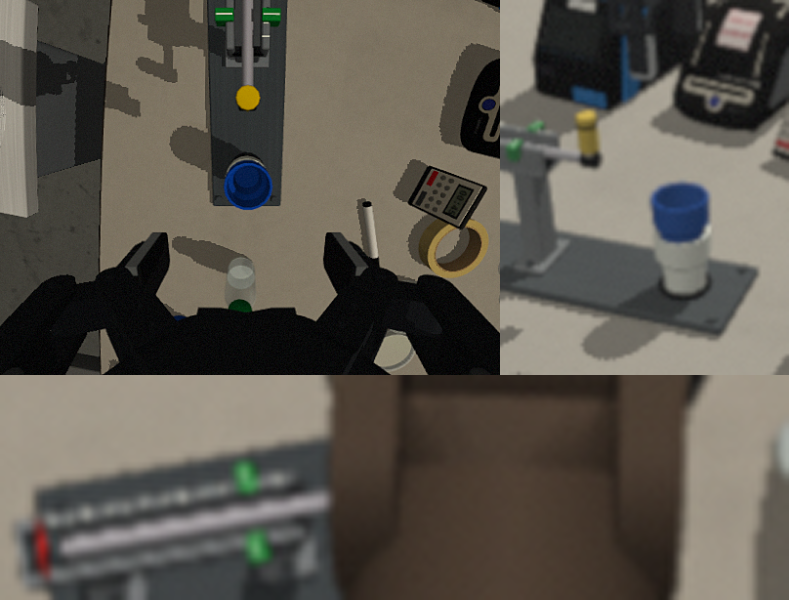

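The cup is nested upright and home. In the wrist view the clips show at (224,15) and (272,15) and the knob at (248,97). I'll compute the pull from the clip-to-knob distance.

```bash
python3 - <<'E'
from h import *
c=load('w4');R=np.array([[-.178,.984,0],[.984,.178,0],[0,0,-1]]);p=np.array([.4818,-.0166,.2318])
f=500/512;x=lambda u,v:((u+.5)/f-.5,(v+.5)/f-.5)
hsv=cv2.cvtColor(c['pixels'],cv2.COLOR_BGR2HSV)
N,_,st,ce=cv2.connectedComponentsWithStats(cv2.inRange(hsv,(50,120,30),(80,255,255)))
for i in range(1,N):
  if st[i,4]>10:print('g',st[i],ce[i])
N,_,st,ce=cv2.connectedComponentsWithStats(cv2.inRange(hsv,(18,150,60),(30,255,255)))
for i in range(1,N):
  if st[i,4]>50:
    print('y',st[i],ce[i]); print((R.T@(atz(c,ce[i],.175)-p)*1000).round(1))
cv2.imwrite('pics/c5.png',cv2.resize(c['pixels'][0:115,200:320],(626,600),interpolation=cv2.INTER_CUBIC))
for z in(.142,.146,.15):
  print(z,[(R.T@(atz(c,x(*uv),z)-p)*1000).round(1)[:2] for uv in((224,15),(272,15),(224,9),(224,20))])
E
```

```text
g [220   8  20  19 280] [228.83214286  15.95357143]
g [268   8  20  19 289] [278.          16.16608997]
g [234 307  24  13 205] [245.97073171 313.56585366]
y [241  87  26  26 509] [253.3497053   99.51866405]
[83.   1.4 56.8]
0.142 [array([148.5, -17. ]), array([148.5,  21.1]), array([152.9, -16.9]), array([144.8, -17. ])]
0.146 [array([147.1, -16.7]), array([147.2,  20.8]), array([151.5, -16.6]), array([143.5, -16.8])]
0.15 [array([145.7, -16.4]), array([145.8,  20.4]), array([150. , -16.3]), array([142.2, -16.5])]
```

View pics/c5.png

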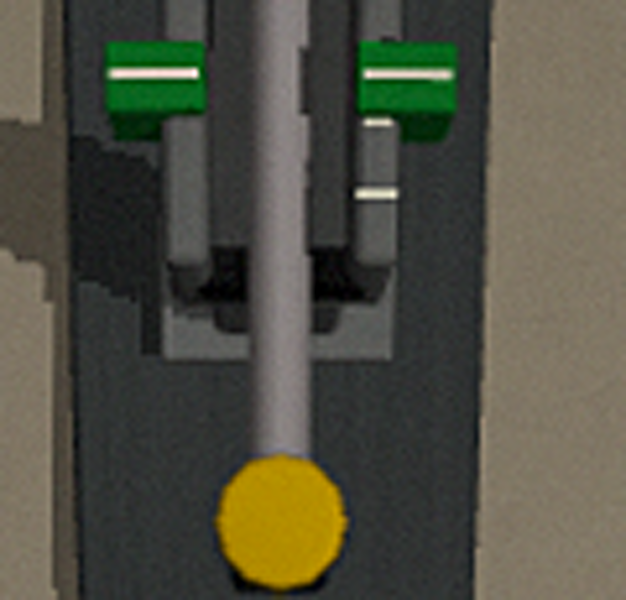

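The clips' white centre lines sit at crop (153,73) and (408,74), with the knob at (282,522). That gives a pull of about 110 mm, which agrees with the top view. Next I'll grasp the knob.

Emit:
drive_tool:
  moves:
    - [[35,0,0],0]
    - [[35,0.5,0],0]
    - [[13,0,0],0]
    - [[0,0,30],0]
    - [[0,0,35],0]
    - [[0,0,20],0]
    - [[0,0,7],0]
    - [[0,0,0],0]

```text
t: 12.7
ee_pos: [0.4667, 0.0649, 0.1385]
tcp_rot: [[-0.178, 0.984, -0.001], [0.984, 0.178, -0.0], [-0.0, -0.001, -1.0]]
ft_force: [-0.3, -1.1, -0.4]
gripper_width: 0.0855
gripper_force: 0.0
```

```bash
python3 - <<'E'
from h import *
delta([.4668,.0647,.138])
E
```

```text
t 12.7 p [0.4667 0.0649 0.1385] yaw 10.24 tilt [-0.    -0.001 -1.   ] w 0.0855 F [-0.3 -1.1 -0.4] gf 0.0 tool mm [-0.2  0.1  0.5]
```

Emit:
drive_tool:
  moves:
    - [[0,0,0],0]
    - [[0,0,0],0]
    - [[0,0,0],0]
    - [[0,0,0],0]
    - [[0,0,0],0]
    - [[0,0,0],0]
    - [[0,0,0],0]
    - [[0,0,0],0]
  hand: -1
  grip_force: 70

```text
t: 13.7
ee_pos: [0.468, 0.0654, 0.1394]
tcp_rot: [[-0.178, 0.984, 0.002], [0.984, 0.178, 0.0], [-0.0, 0.002, -1.0]]
ft_force: [6.1, 0.9, 2.1]
gripper_width: 0.0161
gripper_force: 68.2
```

Emit:
drive_tool:
  moves:
    - [[-5,0,0],0]
    - [[-10,0,0],0]
    - [[-15,0,0],0]
    - [[-15,0,0],0]
    - [[-15,0,0],0]
    - [[-15,0,0],0]
    - [[-15,0,0],0]
    - [[0,0,0],0]

```text
t: 14.7
ee_pos: [0.4837, -0.0224, 0.1394]
tcp_rot: [[-0.178, 0.984, 0.002], [0.984, 0.178, 0.004], [0.004, 0.002, -1.0]]
ft_force: [3.4, 8.2, 4.0]
gripper_width: 0.0164
gripper_force: 68.3
```

Emit:
drive_tool:
  moves:
    - [[-10,0,0],0]
    - [[-8,0,0],0]
    - [[-2.5,0,0],0]
    - [[0,0,0],0]
    - [[0,0,0],0]

```text
t: 15.32
ee_pos: [0.487, -0.0416, 0.1393]
tcp_rot: [[-0.179, 0.984, 0.001], [0.984, 0.179, 0.005], [0.004, 0.002, -1.0]]
ft_force: [3.0, 9.4, 3.9]
gripper_width: 0.0163
gripper_force: 68.3
```

```bash
python3 - <<'E'
from h import *
s=sensors.sense();p=np.array(s['ee_pos']);u=np.array([.178,-.984]);print(p,(p[:2]-[.468,.0654])@u*1000,s['gripper_width'])
c=snap('wrist','w6');sc=snap('scene','s6');t=snap('top','t6')
a=cv2.resize(c['pixels'],(400,300));b=cv2.resize(sc['pixels'][170:260,130:270],(400,300),interpolation=cv2.INTER_CUBIC)
d=cv2.resize(t['pixels'][220:260,160:267],(800,299),interpolation=cv2.INTER_CUBIC)
cv2.imwrite('pics/m6.png',np.vstack([np.hstack([a,b]),d]))
hsv=cv2.cvtColor(t['pixels'],cv2.COLOR_BGR2HSV)
for n,lo,hi in(('g',(50,120,50),(80,255,255)),('r',(0,130,60),(8,255,255))):
  m=cv2.inRange(hsv,lo,hi);m[:225]=0;m[:,:160]=0;m[:,270:]=0
  N,_,st,ce=cv2.connectedComponentsWithStats(m)
  for i in range(1,N):
    if st[i,4]>3:print(n,st[i],ce[i].round(2),atz(t,ce[i],.149).round(4))
E
```

```text
[ 0.48704478 -0.04157212  0.13934762] 108.65053803280473 0.01633654611750695
g [202 231   3   3   5] [203.4 231.6] [0.4764 0.1316 0.149 ]
g [204 243   4   5  10] [206.  245.7] [0.4352 0.1231 0.149 ]
r [203 236   2   7  12] [203.5  238.92] [0.4549 0.1309 0.149 ]
```

View pics/m6.png

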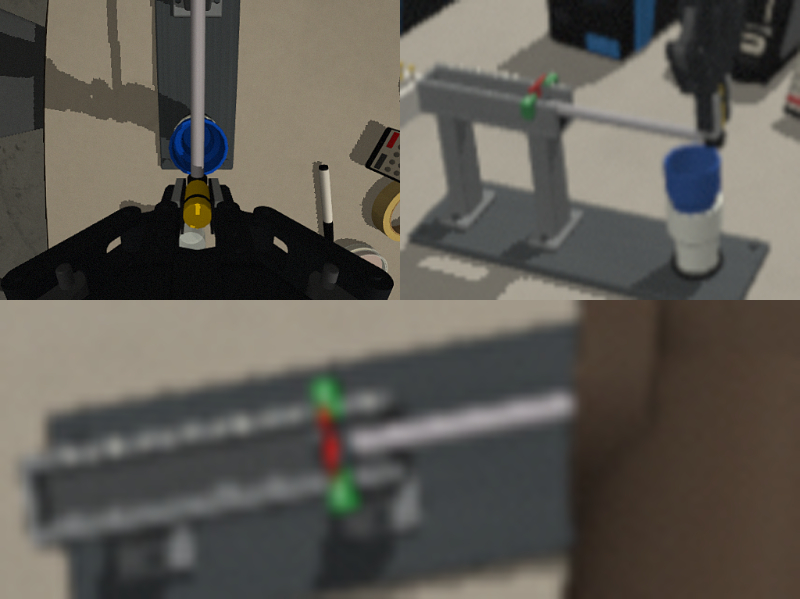

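The pointer stands between the clips, about 1–3 mm short: red at (330,445), clip line at about (335,445). The cups are still nested. I'll pull a little more.

Emit:
drive_tool:
  moves:
    - [[-1.7,0,0],0]
    - [[0,0,0],0]
    - [[0,0,0],0]

```text
t: 15.85
ee_pos: [0.4874, -0.0432, 0.1394]
tcp_rot: [[-0.179, 0.984, 0.001], [0.984, 0.179, 0.005], [0.004, 0.002, -1.0]]
ft_force: [5.2, 9.1, 3.7]
gripper_width: 0.0164
gripper_force: 68.3
```

```bash
python3 - <<'E'
from h import *
s=sensors.sense();p=np.array(s['ee_pos']);u=np.array([.178,-.984]);print(p,(p[:2]-[.468,.0654])@u*1000,s['gripper_force'],s['ft_force'])
snap('top','t7')
def an(f):
  t=load(f);w=t['pixels'].astype(float)[225:256,195:216];B,G,R=w[...,0],w[...,1],w[...,2]
  Y,X=np.mgrid[225:256,195:216]
  def cen(W,sel):
    W=np.clip(W-15,0,None)*sel;return np.array([(W*X).sum(),(W*Y).sum()])/W.sum()
  g=G-np.maximum(R,B);r=R-np.maximum(G,B)
  c1=cen(g,Y<238);c2=cen(g,Y>=238);o=[]
  for z in(.144,.148):o.append((atz(t,c1,z)+atz(t,c2,z))[:2]/2)
  if f!='t0':
    rr=cen(r,1);P=atz(t,rr,.1505)[:2];print(f,c1,c2,rr,'remaining mm',[round((q-P)@u*1000,2) for q in o])
an('t6');an('t7')
E
```

```text
[ 0.48737    -0.04316803  0.13936434] 110.27879827727205 68.34924817085266 [5.15563638 9.06357385 3.71361657]
t6 [203.37890625 232.1484375 ] [205.53380783 245.5480427 ] [203.59492274 238.80463576] remaining mm [np.float64(1.71), np.float64(2.17)]
t7 [203.17 232.08] [205.39399625 245.77298311] [204.19269103 238.67663344] remaining mm [np.float64(-0.62), np.float64(-0.15)]
```

The remaining error is about 0 mm. I'll settle briefly and hand in.

Emit:
drive_tool:
  moves:
    - [[0,0,0],0]
    - [[0,0,0],0]
    - [[0,0,0],0]
    - [[0,0,0],0]

```text
t: 16.4
ee_pos: [0.4874, -0.0431, 0.1394]
tcp_rot: [[-0.179, 0.984, 0.001], [0.984, 0.179, 0.005], [0.004, 0.002, -1.0]]
ft_force: [2.6, 8.8, 4.4]
gripper_width: 0.0165
gripper_force: 68.3
```

```bash
python3 -c "
from h import *
print(robot.job_done())"
```

```text
the job is handed in; nothing more can be done
None
```

I nested the blue cup in the white cup and let go, then pulled the rod about 110 mm and held it by the knob, with the pointer within about 1 mm of the clips' middle by my last top-view measurement; the job was handed in at about 16.4 s, and no verdict came back.

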